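# Hold a tile home against a sprung plunger

### The arm

A 6-joint arm with a two-finger parallel gripper is mounted at the origin on the work surface. World frame = base frame: x ahead of the robot, y to its left, z up, the work surface at z = 0. Lengths are in m, angles in rad, forces in N, time in s.
With the tool pointing down it reaches from about 0.35 to 0.975 m from the base axis. Payload 4.9 kg.
Tool frame: the origin (TCP) lies midway between the tips of the shut fingers; the grasp point (between the pads) lies 19 mm behind it; z points along the fingers, y is the line along which they close (so a half turn about z gives the same grasp; the last joint's range is limited). The gripper opens to 85 mm and grips with 20 to 120 N. Pads are 22 mm wide; open, the fingers measure 114 mm over their backs; the gripper's body (76 mm by 85 mm) begins 54 mm behind the grasp point. The pads swing forward as they close: fully open they stand 13 mm farther back than shut.
Start: joints at [1.024, 0.053, 1.613, -0, 1.476, -0.119], TCP at [0.259, 0.569, 0.231] pointing down, gripper open.
Joint ranges: [-3.01, 3.01], [-1.01, 2.22], [0.06, 2.58], [-1.02, 4.17], [0.09, 2.62], [-3.14, 3.14]. Speed limits (rad/s): [2.57, 2.57, 3.14, 3.14, 3.14, 3.14].

### API

Orientations are given as a rotation vector (axis times angle).
In Python, from station import ctrl gives the robot as it stands.
- The arm moves only by the shell command python3 -m handwheel 'ROWS' [FORCE]. ROWS is JSON, a list of rows, each an object with "gripper": the gripper command: -1 is fully open, 1 is shut, values between are in proportion; "offset": the shift along the tool's x, y, z in mm, a list of three; "rotation": the turn, a rotation vector about the tool's x, y, z in rad, a list of three. A call has exactly 8 rows; each row is the pose to reach, as a shift and turn from the pose commanded when the call began, along the tool's axes at that moment; what a row does not reach only later rows make up. A row lasts 1/8 s, in which the tool goes at most 62.5 mm and 10.7 degrees, less where a joint would pass 70% of its speed; a pose out of reach is approached as far as the arm can. A call with a gripper value outside its range is refused whole. The fingers move at their own pace and stop on an object; FORCE is the grip in N (left out, the last holds). Time passes only in rows, so rows that repeat a pose let the fingers close, or fill a call up. It gives the time, the measured TCP pose, the force, the opening and the grip force at its end, in the units of the state.
- ctrl.get_obs(): the state, without advancing time (a new reading comes with each control period).
- ctrl.get_image(name): name is "scene" or "side" or "wrist"; returns a dict with "image" (384x512x3 uint8, red, green, blue), "fovy" (degrees; the focal length in pixels is half the picture's height over the tangent of half this angle, whatever the lens; pixels are square), "cx", "cy" (the principal point, pixels), "k1" (the pictures are not rectified: a ray, as slopes to the right and down, at radius r is drawn at 1 + k1 r^2 times it, then the intrinsics apply), "xyz" and "attitude" of the camera in the world. Camera axes: x right, y up, looking along -z (the intrinsics and any distortion apply to the point x, -y, -z); pixel columns grow to the right and rows downward; lengths in m; the calibration is good to about 2 mm. A picture is of the moment at which its call begins. There is no depth.
- ctrl.finish_job(): hands the job in; it is judged then, once.
The state is a dict: "t": time; "q": joint angles; "dq": joint speeds; "effort": joint torques, N m; "tool_pos": TCP position; "tool_rot": TCP orientation; "contact_force": force on the tool from outside, world axes, zero at the start; "wrist_torque": the same for the moment, N m; "opening": finger opening in m; "grip_force": force on a finger pad.
Only numpy, scipy, OpenCV 4.12 (cv2) and the standard library are available. Lean on these libraries where they do the work, as an engineer would, in place of code of your own. Each camera call takes 0.05 s, during which the arm holds its last target. There are 200 camera calls.

### The job

Take the large terracotta tile that leans on the wooden easel and stand it upright on a long thin edge on the bed of the metal tile jig, across it and midway between the posts, clear of the sprung plunger. Then push it along the bed against the plunger until its face is fully home, flat against both stop posts, ready for its glaze line to be scribed, and finish while still holding it pressed there. Leave everything else on the table where it is.

Things in the scene. Friction and masses are not known exactly. Their poses are not given: they have to be found in the camera images.
- tile: Rigid terracotta tile, 140 wide x 110 high x 10 mm thick, about 0.3 kg, dark dot near a corner. Origin at its centre; x = thickness, y = along the long edges, z = up its height. Starts leaning on the easel on a long edge, z 40 degrees from vertical, top edge to the easel's -x; its upper 45 mm is free on both faces, top edge about 106 mm above the table.
- easel: Fixed wooden easel, left or right of the robot (the jig takes the other side). Origin: centre of its underside; the tile leans towards its -x (roughly to the robot), y along the tile's long edge, z up. Base 130 (x) x 160 (y) x 8 mm; back board 120 mm wide up to 65 mm along the tile's height; ledge 8 mm thick under its lower edge.
- jig: Fixed metal tile jig. Origin: centre-line point on the table directly below the stop faces; x = the pressing direction (towards the stops, roughly away from the robot), z up. Flat bed 15 mm thick, from x = -100 to +70 mm and y = -85 to +85 mm. Grey spring housing at x = 31 to 66 mm, y = -25 to 25 mm, up to 67 mm above the table.
- stops: The two fixed steel stop posts of the jig, each 18 mm wide (y) and rising 90 mm above the bed, centred at y = -56 and +56 mm; their flat faces look to the jig's -x. Origin on the bed, midway between the two faces, axes as the jig's.
- stop_line (a point): Point on the bed's top surface, 15 mm above the table, midway between the two posts, in the plane of the stop faces; axes as the jig's. With the tile home its centre is 5 mm in front of this (-x) and 55 mm above it.
- plunger_nose (a point): Centre of the flat round nose (16 mm diameter) of the sprung plunger, 50 mm above the bed, midway between the posts; it moves with the plunger. Free, it stands 12 mm in front of the stop faces.
- plunger (a joint): Plunger travel in m towards the jig's +x: 0 free, 0.012 when the tile is flat against both stops. Spring force 3.5 N at 0, rising to 7.7 N at 0.012.
- brush: Bystander, leave alone: paint brush, 170 mm, lying. Origin: underside (tools: on the shaft).
- glaze_cup: Bystander, leave alone: small white cup, 52 mm across, 50 mm high. Origin: underside (tools: on the shaft).
- square_tile: Bystander, leave alone: small terracotta tile 70 x 70 x 8 mm lying flat. Origin: underside (tools: on the shaft).
- glaze_jar: Bystander, leave alone: closed glaze jar, 64 mm across, 85 mm high. Origin: underside (tools: on the shaft).
- bowl: Bystander, leave alone: white bowl, 120 mm across, 50 mm high. Origin: underside (tools: on the shaft).
- jug: Bystander, leave alone: clear jug with a handle, 110 mm across, 140 mm high. Origin: underside (tools: on the shaft).
- modelling_knife: Bystander, leave alone: flat modelling tool, 180 mm, lying. Origin: underside (tools: on the shaft).

How it is judged:
By the outcome, as a careful person would: the job done as asked, in the order asked, and still so for the second after the job is handed in, while the arm keeps its last pose, push and grip.
It also fails if it takes over 64 s, if anything falls off the work surface, if the arm or the gripper's body presses on something with over 40 N, if the wrist force passes 120 N, or if a joint passes its speed limit or range.

## Working session

There is one attempt and no reset: what is moved stays moved. The work goes in short steps, Python scripts to look and compute and a shell command to move; the robot and the scene stay as the last step left them, time stands still between calls to the robot, and variables do not carry over. Pictures are saved under pics/ and viewed, at most 10 in all, crops included, and the job is handed in when it is done.

```bash
mkdir -p pics; ls; python3 - <<'E'
from station import ctrl
import cv2,json
for n in ("scene","side"):
    d=ctrl.get_image(n); im=d.pop("image"); cv2.imwrite(f"pics/{n}0.png",cv2.resize(im[:,:,::-1],(800,600),interpolation=cv2.INTER_CUBIC))
    print(n,d); 
o=ctrl.get_obs(); print(o)
E
```

```text
pics
scene {'fovy': 53.78086633916582, 'cx': 257.89883251675406, 'cy': 189.17389901727051, 'k1': 0.03884532300831813, 'xyz': array([ 1.37520163, -0.34456284,  0.87633304]), 'attitude': array([0.70904016, 0.47038234, 1.06881096])}
side {'fovy': 43.07825348028831, 'cx': 251.599103103614, 'cy': 188.124968413062, 'k1': -0.05632859174733895, 'xyz': array([ 0.50162994, -1.52179656,  1.15827763]), 'attitude': array([ 0.94986998, -0.03020669, -0.05252038])}
{'t': 0.1, 'q': array([ 1.02399625e+00,  5.33161423e-02,  1.61418347e+00, -4.70119577e-05,
        1.47599661e+00, -1.18988285e-01]), 'dq': array([ 0.00106199, -0.00259417, -0.003045  , -0.00076194,  0.00026543,
        0.00027856]), 'effort': array([ 1.59224196e-04, -3.94909143e+01, -3.71359956e+01, -9.79668954e-06,
        3.97572221e-03,  6.63534848e-06]), 'tool_pos': array([0.25900395, 0.5681748 , 0.23015427]), 'tool_rot': array([-6.66762382e-01, -3.06942894e+00,  2.84945744e-03]), 'contact_force': array([1.19548481, 0.21061882, 0.3029496 ]), 'wrist_torque': array([-0.01737098,  0.01972973,  0.02116609]), 'grip_force': 0.0, 'opening': 0.0855147033919695}
```

View pics/scene0.png

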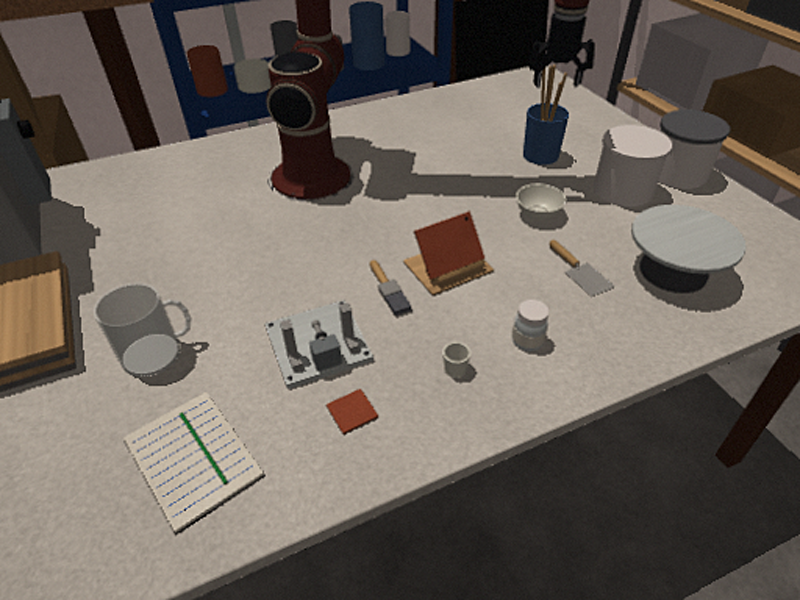

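View pics/side0.png

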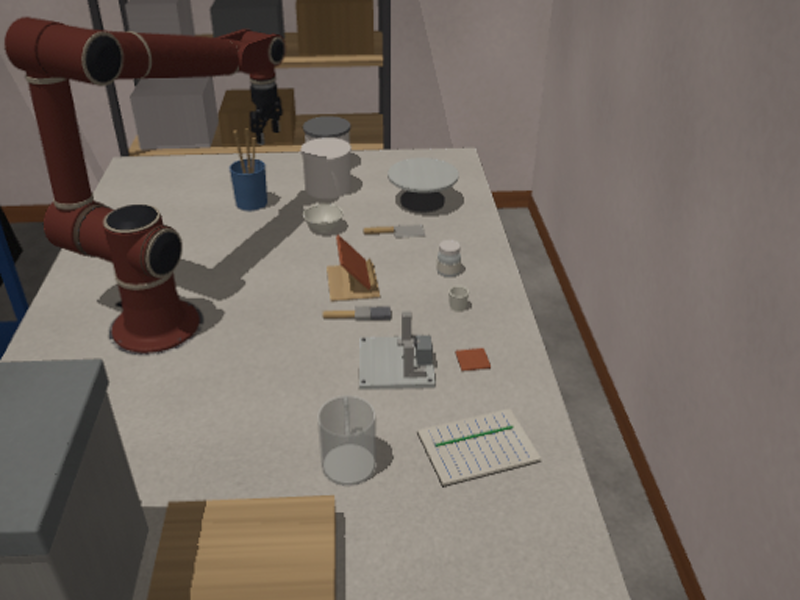

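Scene view: easel with tile around (450,250), jig around (318,342), in the 800x600 image. The side view shows the easel at (353,270) and the jig at (400,350). I'll enlarge both.

```bash
cat > h.py <<'E'
import numpy as np, cv2
from scipy.spatial.transform import Rotation as R
from station import ctrl
def cam(d):
    f=192/np.tan(np.radians(d["fovy"])/2); return f,d["cx"],d["cy"],d["k1"],np.array(d["xyz"]),R.from_rotvec(d["attitude"]).as_matrix()
def proj(c,P):
    f,cx,cy,k,t,M=c; p=(np.atleast_2d(P)-t)@M; u=p[:,0]/-p[:,2]; v=-p[:,1]/-p[:,2]; s=1+k*(u*u+v*v)
    return np.c_[cx+f*u*s,cy+f*v*s]
def ray(c,px):
    f,cx,cy,k,t,M=c; px=np.atleast_2d(px); a=(px-[cx,cy])/f; u=a.copy()
    for _ in range(20): u=a/(1+k*(u**2).sum(1,keepdims=True))
    return t,np.c_[u[:,0],-u[:,1],-np.ones(len(u))]@M.T
def onz(c,px,z):
    t,r=ray(c,px); return t+r*((z-t[2])/r[:,2])[:,None]
def crop(im,x,y,w,h,name): cv2.imwrite(name,cv2.resize(im[y:y+h,x:x+w,::-1],(800,int(800*h/w)),interpolation=cv2.INTER_CUBIC))
E
python3 - <<'E'
from h import *
d=ctrl.get_image("scene"); crop(d["image"],165,130,160,120,"pics/sc1.png")
d=ctrl.get_image("side"); crop(d["image"],196,140,160,120,"pics/si1.png")
E
```

```text
(no output)
```

View pics/sc1.png

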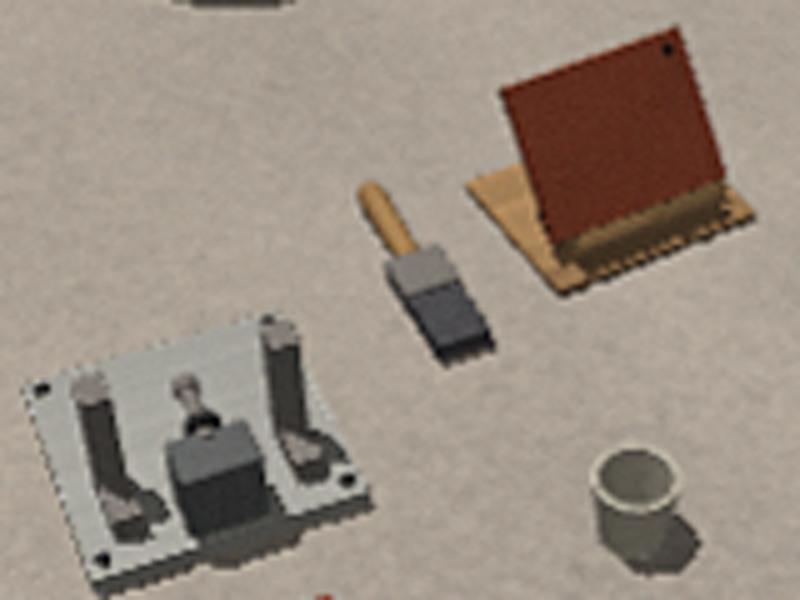

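View pics/si1.png

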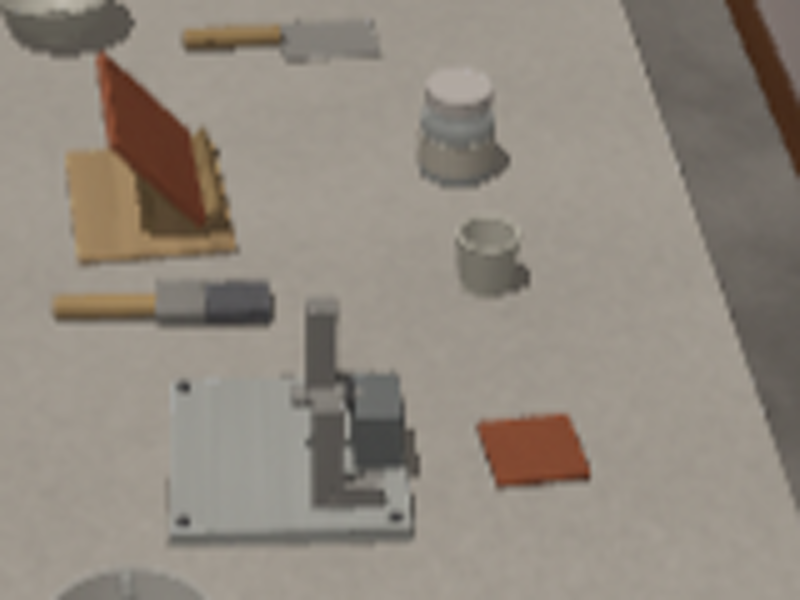

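```bash
cat > fit.py <<'E'
from h import *
from scipy.optimize import least_squares
C={n:cam(ctrl.get_image(n)) for n in("scene","side")}
off={"scene":(165,130),"side":(196,140)}
def fit(obs,x0,mk):
    P=np.array([o[1] for o in obs],float)/1000
    def res(p):
        W=mk(p,P); r=[]
        for (n,_,px),w in zip(obs,W):
            r+=list(proj(C[n],w)[0]-(np.array(off[n])+(np.array(px)+.5)/5-.5))
        return np.array(r)
    s=least_squares(res,x0,loss="soft_l1"); print(np.round(s.x,4)); print(np.round(res(s.x).reshape(-1,2),1).tolist()); return s.x
def rigid(z=0,tilt=0):
    return lambda p,P: P@(R.from_euler("z",p[2])*R.from_euler("y",-np.radians(tilt))).as_matrix().T+[p[0],p[1],z+(p[3] if len(p)>3 else 0)]
jig=[("scene",(-100,-85,15),(22,390)),("scene",(-100,85,15),(275,315)),("scene",(70,85,15),(372,492)),("scene",(70,-85,15),(95,578)),
("side",(-100,-85,15),(168,537)),("side",(70,-85,15),(412,530)),("side",(-100,85,15),(172,382)),("side",(0,47,105),(307,303)),("side",(0,-65,105),(310,402))]
tile=[("scene",(5,-70,55),(500,92)),("scene",(5,70,55),(678,28)),("scene",(5,70,-55),(727,178)),("side",(-5,-70,55),(98,58)),("side",(5,-70,-55),(205,225))]
easel=[("scene",(65,-80,8),(565,288)),("scene",(65,80,8),(755,210)),("scene",(-65,-80,8),(467,185)),("side",(-65,-80,8),(80,255)),("side",(65,-80,8),(237,245)),("side",(-65,80,8),(67,155))]
fit(jig,[.6,-.15,0],rigid()); fit(tile,[.6,.1,0,0],rigid(.0607,40)); fit(easel,[.6,.1,0],rigid())
E
python3 fit.py
```

```text
[ 0.6039 -0.1821 -0.0251]
[[-0.2, -1.3], [0.4, -1.6], [-0.3, -0.8], [-0.6, 0.6], [0.4, -1.2], [0.5, -0.8], [-0.2, -0.9], [0.1, 1.4], [0.9, 1.5]]
[0.4936 0.1588 0.0577 0.0019]
[[0.1, -1.0], [0.2, -0.3], [-0.1, 0.1], [1.0, 18.5], [-0.3, -0.1]]
[0.4939 0.1588 0.091 ]
[[-0.5, 0.5], [0.6, -0.1], [-0.4, -0.6], [0.0, 0.4], [0.6, -0.3], [-0.4, -1.2]]
```

```bash
python3 - <<'E'
s=open('fit.py').read()
s=s.replace('("side",(-5,-70,55),(98,58)),','("side",(-5,-70,55),(110,150)),("side",(5,70,55),(101,50)),')
open('fit.py','w').write(s)
E
cat >> h.py <<'E'
def tgt(pos,Rt,cmd=None):
    """offset mm / rotvec from the commanded (else measured) pose to target, in tool axes"""
    o=ctrl.get_obs(); p,r=(o["tool_pos"],o["tool_rot"]) if cmd is None else cmd
    M=R.from_rotvec(r); print("off",np.round(M.inv().apply(np.array(pos)-p)*1000,1),"rot",np.round((M.inv()*Rt).as_rotvec(),4))
def tilerot(yaw,lean):
    """tool pose rotation for gripping: tool z=-z_t, y=x_t, x=y_t"""
    T=(R.from_euler("z",yaw)*R.from_euler("y",-np.radians(lean))).as_matrix()
    return R.from_matrix(np.c_[T[:,1],T[:,0],-T[:,2]]),T
E
python3 fit.py; python3 - <<'E'
from h import *
Rt,T=tilerot(.065,40); c=np.array([.4936,.1588,.0625])
for k in (.019,.110): print(c+T[:,2]*k); tgt(c+T[:,2]*k,Rt)
print(Rt.as_matrix())
E
```

```text
[ 0.6039 -0.1821 -0.0251]
[[-0.2, -1.3], [0.4, -1.6], [-0.3, -0.8], [-0.6, 0.6], [0.4, -1.2], [0.5, -0.8], [-0.2, -0.9], [0.1, 1.4], [0.9, 1.5]]
[0.4952 0.1584 0.0838 0.0018]
[[0.3, -0.3], [-0.1, -0.2], [-0.0, 0.0], [-0.5, 0.2], [0.3, 0.5], [0.5, -0.2]]
[0.4939 0.1588 0.091 ]
[[-0.5, 0.5], [0.6, -0.1], [-0.4, -0.6], [0.0, 0.4], [0.6, -0.3], [-0.4, -1.2]]
[0.48141283 0.15800672 0.07705484]
off [-372.5 -281.4  154.1] rot [-0.6284 -0.3756  1.0321]
[0.42304268 0.1542073  0.14676489]
off [-321.  -309.1   84.4] rot [-0.6284 -0.3756  1.0321]
[[-0.06495424  0.76442674  0.6414302 ]
 [ 0.99788824  0.04975783  0.04175178]
 [ 0.          0.64278761 -0.76604444]]
```

```bash
python3 - <<'E'
from h import *
Rt,T=tilerot(.087,40); c=np.array([.4947,.1586,.0620])
tgt(c+T[:,2]*.11,Rt)
E
```

```text
off [-322.8 -310.1   84.9] rot [-0.6313 -0.3679  1.0111]
```

```bash
python3 -m handwheel '[{"gripper":-1,"offset":[-40,-39,0],"rotation":[-0.08,-0.046,0.126]},{"gripper":-1,"offset":[-80,-78,0],"rotation":[-0.16,-0.092,0.252]},{"gripper":-1,"offset":[-120,-116,0],"rotation":[-0.24,-0.138,0.378]},{"gripper":-1,"offset":[-160,-155,0],"rotation":[-0.32,-0.184,0.505]},{"gripper":-1,"offset":[-200,-193,10],"rotation":[-0.4,-0.23,0.631]},{"gripper":-1,"offset":[-241,-232,25],"rotation":[-0.47,-0.276,0.757]},{"gripper":-1,"offset":[-282,-271,45],"rotation":[-0.55,-0.322,0.884]},{"gripper":-1,"offset":[-322.8,-310.1,70],"rotation":[-0.6313,-0.3679,1.0111]}]' 40
python3 - <<'E'
from h import *
Rt,T=tilerot(.087,40); c=np.array([.4947,.1586,.0620])
tgt(c+T[:,2]*.11,Rt); print(ctrl.get_obs()["q"])
d=ctrl.get_image("wrist"); cv2.imwrite("pics/w1.png",cv2.resize(d["image"][:,:,::-1],(800,600),interpolation=cv2.INTER_CUBIC)); print({k:v for k,v in d.items() if k!="image"})
E
```

```text
t: 1.4
tool_pos: [0.4251, 0.1512, 0.162]
tool_rot: [1.746, 1.898, 0.699]
contact_force: [-0.1, 0.4, 0.0]
opening: 0.0855
grip_force: 0.0
off [  1.2 -10.7  11.5] rot [ 0.0057  0.0007 -0.0037]
[ 0.23787996 -0.89984568  2.52393193 -0.13391694  0.82386717  0.21037218]
{'fovy': 69.9653692632372, 'cx': 253.6602901810644, 'cy': 189.25741052978836, 'k1': -0.013162610833808614, 'xyz': array([0.32849591, 0.21606619, 0.27047675]), 'attitude': array([-0.25066054, -0.71069143, -0.02368816])}
```

View pics/w1.png

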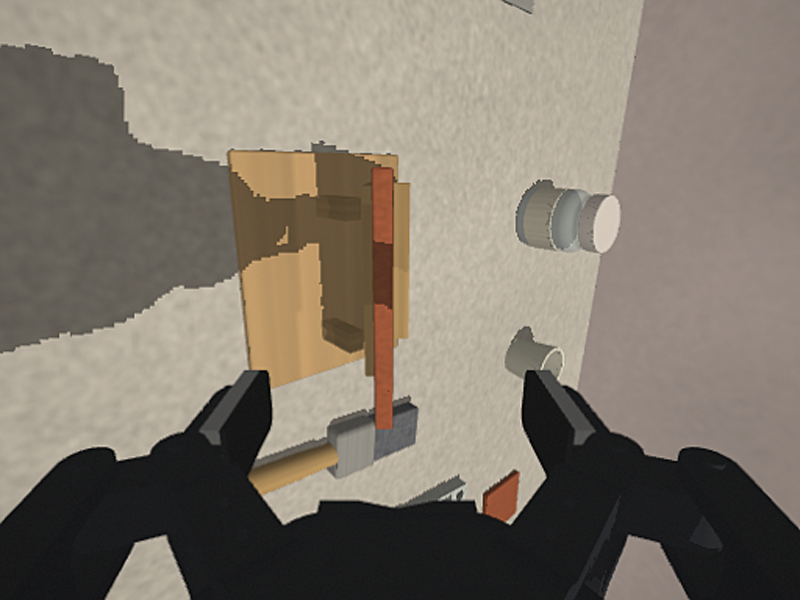

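Wrist view: the tile's top edge runs from (382,168) to (384,428), about 18 px wide, nearly straight down the picture between the fingers. I'll refit the tile with these points added.

```bash
cat > fit2.py <<'E'
from h import *
import fit as F
F.C["wrist"]=cam(ctrl.get_image("wrist"))
s=5*512/800
q=lambda a:tuple(np.array(a)*s)   # off 0, 5x scale
F.off["wrist"]=(0,0)
w=[("wrist",(-5,70,55),q((372,168))),("wrist",(5,70,55),q((392,168))),("wrist",(-5,-70,55),q((376,428))),("wrist",(5,-70,55),q((394,428)))]
print("wrist+all"); p=F.fit(F.tile+w*2,[.494,.159,.08,0],F.rigid(.0607,40))
print("wrist only, z fixed"); F.fit(w,[.494,.159,.08],F.rigid(.0607,40))
Rt,T=tilerot(p[2],40); c=np.array([p[0],p[1],.0607+p[3]])
for k in (.11,.06,.019): tgt(c+T[:,2]*k,Rt)
E
python3 fit2.py
```

```text
[ 0.6039 -0.1821 -0.0251]
[[-0.2, -1.3], [0.4, -1.6], [-0.3, -0.8], [-0.6, 0.6], [0.4, -1.2], [0.5, -0.8], [-0.2, -0.9], [0.1, 1.4], [0.9, 1.5]]
[0.4952 0.1584 0.0838 0.0018]
[[0.3, -0.3], [-0.1, -0.2], [-0.0, 0.0], [-0.5, 0.2], [0.3, 0.5], [0.5, -0.2]]
[0.4939 0.1588 0.091 ]
[[-0.5, 0.5], [0.6, -0.1], [-0.4, -0.6], [0.0, 0.4], [0.6, -0.3], [-0.4, -1.2]]
wrist+all
[ 4.964e-01  1.583e-01  8.640e-02 -1.000e-04]
[[0.4, 0.4], [-0.1, 0.5], [0.1, 0.6], [-0.1, 0.6], [0.5, 0.9], [0.9, 0.2], [-0.6, -0.2], [0.4, -0.2], [0.1, 0.3], [0.0, 0.3], [-0.6, -0.2], [0.4, -0.2], [0.1, 0.3], [0.0, 0.3]]
wrist only, z fixed
[0.4964 0.1583 0.0864]
[[-0.5, -0.2], [0.5, -0.2], [0.2, 0.3], [0.1, 0.3]]
off [ 0.6 -8.7 13.2] rot [-0.0004  0.0009 -0.0015]
off [ 0.6 -8.7 63.2] rot [-0.0004  0.0009 -0.0015]
off [  0.7  -8.7 104.2] rot [-0.0004  0.0009 -0.0015]
```

```bash
python3 -m handwheel '[{"gripper":-1,"offset":[0.6,-8.7,13],"rotation":[0,0,0]},{"gripper":-1,"offset":[0.6,-8.7,35],"rotation":[0,0,0]},{"gripper":-1,"offset":[0.6,-8.7,60],"rotation":[0,0,0]},{"gripper":-1,"offset":[0.6,-8.7,80],"rotation":[0,0,0]},{"gripper":-1,"offset":[0.6,-8.7,95],"rotation":[0,0,0]},{"gripper":-1,"offset":[0.6,-8.7,102],"rotation":[0,0,0]},{"gripper":-1,"offset":[0.6,-8.7,104],"rotation":[0,0,0]},{"gripper":-1,"offset":[0.6,-8.7,104],"rotation":[0,0,0]}]' 40
python3 - <<'E'
from h import *
Rt,T=tilerot(.0864,40); c=np.array([.4964,.1583,.0606])
tgt(c+T[:,2]*.019,Rt)
d=ctrl.get_image("wrist"); cv2.imwrite("pics/w2.png",cv2.resize(d["image"][:,:,::-1],(640,480),interpolation=cv2.INTER_CUBIC))
E
```

```text
t: 2.6
tool_pos: [0.4846, 0.159, 0.0769]
tool_rot: [1.744, 1.905, 0.695]
contact_force: [-0.2, 0.3, -0.7]
opening: 0.0849
grip_force: 0.0
off [-1.8 -1.5  1. ] rot [ 0.0012 -0.0013  0.0011]
```

View pics/w2.png

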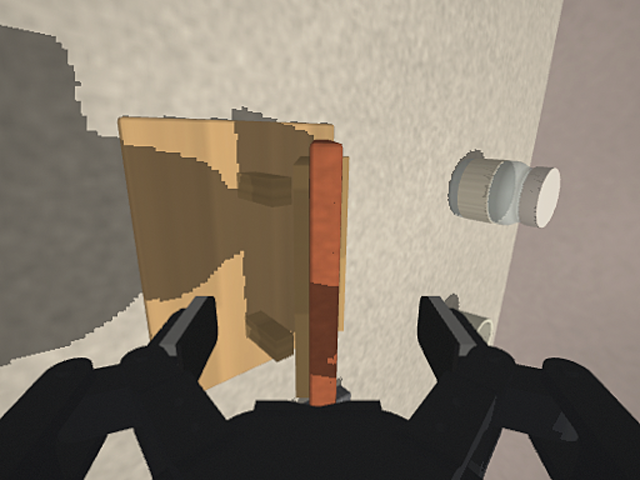

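The tile sits centred between the open fingers, with its top edge at x≈323 and the fingers at 215 and 420. Closing.

```bash
python3 -m handwheel '[{"gripper":-0.5,"offset":[-1.5,-1.2,1],"rotation":[0,0,0]},{"gripper":0,"offset":[-1.5,-1.2,1],"rotation":[0,0,0]},{"gripper":0.5,"offset":[-1.5,-1.2,1],"rotation":[0,0,0]},{"gripper":1,"offset":[-1.5,-1.2,1],"rotation":[0,0,0]},{"gripper":1,"offset":[-1.5,-1.2,1],"rotation":[0,0,0]},{"gripper":1,"offset":[-1.5,-1.2,1],"rotation":[0,0,0]},{"gripper":1,"offset":[-1.5,-1.2,1],"rotation":[0,0,0]},{"gripper":1,"offset":[-1.5,-1.2,1],"rotation":[0,0,0]}]' 60; python3 -c "
from h import *
Rt,T=tilerot(.0864,40); c=np.array([.4964,.1583,.0606])
tgt(c+T[:,2]*.019,Rt); print(ctrl.get_obs()['q'])"
```

```text
t: 3.65
tool_pos: [0.4864, 0.1573, 0.0775]
tool_rot: [1.743, 1.9, 0.7]
contact_force: [5.1, -1.8, 2.8]
opening: 0.0091
grip_force: 60.1
off [ 0.2 -3.2  0.3] rot [ 0.0066 -0.0013 -0.0006]
[ 0.21055459 -0.47459672  2.44779233 -0.17403344  0.47346715  0.25055675]
```

```bash
python3 -m handwheel '[{"gripper":1,"offset":[0,1,-4],"rotation":[0,0,0]},{"gripper":1,"offset":[0,2,-12],"rotation":[0,0,0]},{"gripper":1,"offset":[0,3,-22],"rotation":[0,0,0]},{"gripper":1,"offset":[0,5,-34],"rotation":[0,0,0]},{"gripper":1,"offset":[0,7,-46],"rotation":[0,0,0]},{"gripper":1,"offset":[0,10,-58],"rotation":[0,0,0]},{"gripper":1,"offset":[0,15,-68],"rotation":[0,0,0]},{"gripper":1,"offset":[0,20,-75],"rotation":[0,0,0]}]' 60; python3 - <<'E'
from h import *
print(ctrl.get_obs()['q'])
d=ctrl.get_image("wrist"); cv2.imwrite("pics/w3.png",cv2.resize(d["image"][:,:,::-1],(640,480),interpolation=cv2.INTER_CUBIC))
# jig target: TCP, upright, at jig x=-45 and hover 60 mm
Rj,T=tilerot(-.0251,0); J=R.from_euler("z",-.0251)
b=np.array([.6039,-.1821,0])+J.apply([-.05,0,.015+.074+.10]); print(b); tgt(b,Rj)
E
```

```text
t: 4.65
tool_pos: [0.4507, 0.1539, 0.1443]
tool_rot: [1.747, 1.906, 0.692]
contact_force: [-0.7, 0.2, -3.4]
opening: 0.0092
grip_force: 60.2
[ 0.22482261 -0.75118211  2.48079051 -0.13325941  0.72458833  0.20597188]
[ 0.55391575 -0.18084513  0.189     ]
off [-342.6   83.2   14.1] rot [ 0.6989 -0.0397  0.1075]
```

View pics/w3.png

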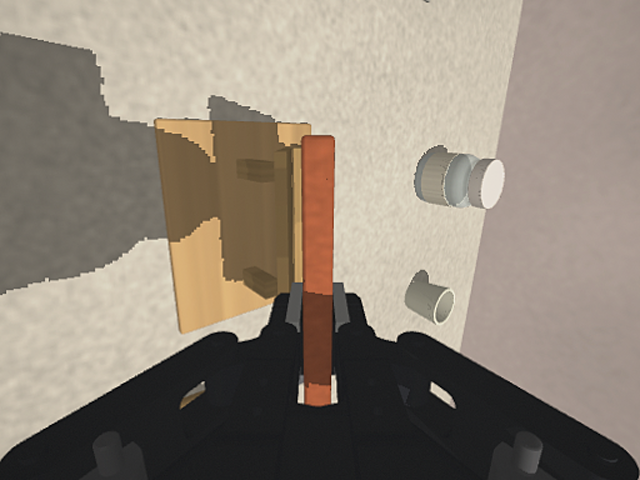

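The tile is gripped squarely and clear of the easel. Next I raise it, turn it upright and carry it over the jig bed.

```bash
python3 -m handwheel '[{"gripper":1,"offset":[0,38,-46],"rotation":[0,0,0]},{"gripper":1,"offset":[-40,44,-37],"rotation":[0.1,-0.006,0.015]},{"gripper":1,"offset":[-90,51,-29],"rotation":[0.2,-0.011,0.031]},{"gripper":1,"offset":[-143,57,-20],"rotation":[0.3,-0.017,0.046]},{"gripper":1,"offset":[-196,64,-11],"rotation":[0.4,-0.023,0.062]},{"gripper":1,"offset":[-250,71,-2],"rotation":[0.5,-0.028,0.077]},{"gripper":1,"offset":[-303,78,7],"rotation":[0.6,-0.034,0.092]},{"gripper":1,"offset":[-342.6,83.2,14.1],"rotation":[0.6989,-0.0397,0.1075]}]' 60; python3 - <<'E'
from h import *
print(ctrl.get_obs()['q'])
Rj,T=tilerot(-.0251,0); J=R.from_euler("z",-.0251)
b=np.array([.6039,-.1821,0])+J.apply([-.05,0,.015+.074+.10]); tgt(b,Rj)
for n in("scene","side","wrist"):
    d=ctrl.get_image(n); cv2.imwrite(f"pics/j_{n}.png",d["image"][:,:,::-1])
a=[cv2.imread(f"pics/j_{n}.png") for n in("scene","side","wrist")]
r=lambda i,w,h:cv2.resize(i,(w,h),interpolation=cv2.INTER_CUBIC)
L=r(a[0][130:250,150:310],400,300); S=r(a[1][140:260,196:356],400,300); W=r(a[2],400,300)
cv2.imwrite("pics/j1.png",np.vstack([np.hstack([L,S]),np.hstack([W,W*0])]))
E
```

```text
t: 5.7
tool_pos: [0.5546, -0.1838, 0.187]
tool_rot: [-2.25, -2.189, 0.005]
contact_force: [0.9, 0.1, -2.5]
opening: 0.0094
grip_force: 60.1
[-0.44617315 -0.01017228  1.75161489 -0.00253699  1.40311187 -0.41826778]
off [ 2.9 -0.8 -2. ] rot [-0.0037  0.0011 -0.0024]
```

View pics/j1.png

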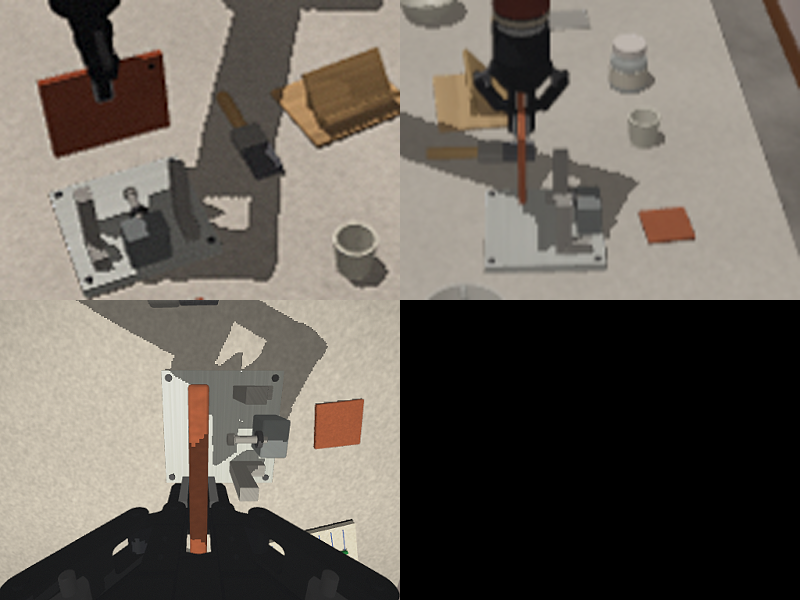

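Composite view: the tile hangs upright over the front of the bed with the posts and plunger ahead of it. I'll enlarge the wrist view once to pin the jig down more closely.

```bash
python3 - <<'E'
import cv2
a=cv2.imread("pics/j_wrist.png"); cv2.imwrite("pics/jw.png",cv2.resize(a[85:235,190:390],(800,600),interpolation=cv2.INTER_CUBIC))
E
```

```text
(no output)
```

View pics/jw.png

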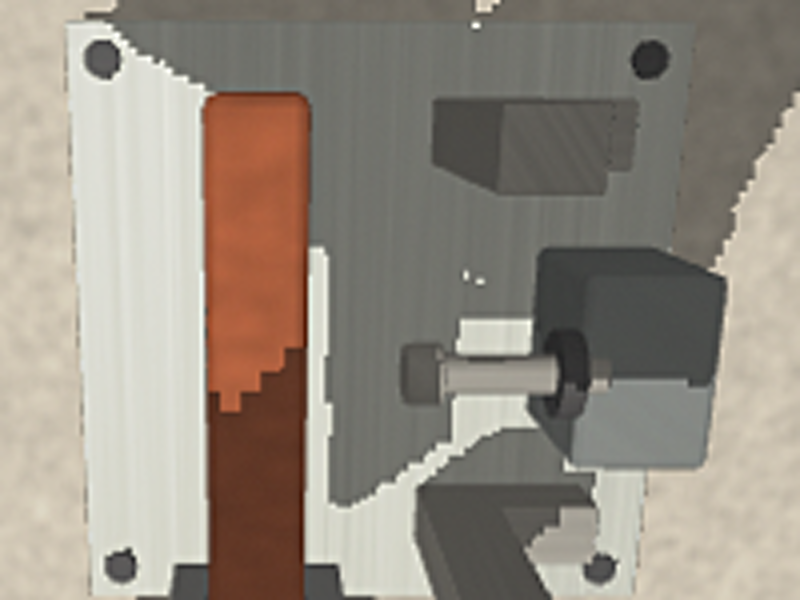

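Enlarged wrist view: bed corners at (66,22), (693,23), (92,597) and (633,597), far post front face at 433–500 × 98–195, nose front at (402,373). The tile's far end is at (203..311,95).

```bash
cat > fit3.py <<'E'
from h import *
import contextlib,io
with contextlib.redirect_stdout(io.StringIO()): import fit as F
F.C["wrist"]=cam(ctrl.get_image("wrist")); F.off["wrist"]=(0,0)
q=lambda x,y:tuple((np.array([x,y])/4+[190,85])*5)
g=lambda x,y:tuple(np.array([x,y-300])*1.28*5)
w=[("wrist",(-100,85,15),q(66,22)),("wrist",(70,85,15),q(693,23)),("wrist",(-100,-85,15),q(92,597)),("wrist",(70,-85,15),q(633,597)),
("wrist",(0,65,15),q(433,98)),("wrist",(0,47,15),q(433,165)),("wrist",(0,65,105),q(500,100)),("wrist",(0,47,105),q(500,195)),("wrist",(-12,0,65),q(402,373))]
print("jig wrist"); F.fit(w,[.604,-.182,-.025],F.rigid()); print("jig all"); p=F.fit(F.jig+w*2,[.604,-.182,-.025],F.rigid())
t=[("wrist",(-5,70,55),q(203,95)),("wrist",(5,70,55),q(311,95)),("wrist",(-5,-70,55),g(190,552)),("wrist",(5,-70,55),g(211,552))]
print("tile"); F.fit(t,[.554,-.184,-.02,0],F.rigid(.187-.019))
print(ctrl.get_obs()["tool_pos"], (R.from_rotvec(ctrl.get_obs()["tool_rot"])).as_matrix())
E
python3 fit3.py
```

```text
jig wrist
[ 0.6039 -0.177  -0.025 ]
[[-0.2, -0.2], [0.4, -0.3], [0.1, -0.4], [-0.0, -0.5], [-0.1, 0.1], [-0.8, 0.0], [0.7, 0.7], [-0.7, 0.2], [0.3, -0.0]]
jig all
[ 0.6039 -0.1771 -0.0251]
[[1.4, -1.8], [1.8, -2.0], [1.2, -1.3], [1.1, -0.0], [0.4, -2.2], [0.4, -1.7], [-0.2, -1.7], [-0.0, 0.6], [0.8, 0.6], [-0.2, -0.1], [0.4, -0.2], [0.1, -0.4], [-0.0, -0.4], [-0.1, 0.2], [-0.8, 0.1], [0.7, 0.9], [-0.7, 0.4], [0.3, 0.0], [-0.2, -0.1], [0.4, -0.2], [0.1, -0.4], [-0.0, -0.4], [-0.1, 0.2], [-0.8, 0.1], [0.7, 0.9], [-0.7, 0.4], [0.3, 0.0]]
tile
[ 0.5561 -0.1789 -0.0186 -0.0466]
[[4.4, -0.0], [-3.9, -0.1], [5.2, 0.1], [-7.0, 0.1]]
[ 0.5534651  -0.18033796  0.18711937] [[ 2.46337374e-02  9.99695894e-01 -1.13954440e-03]
 [ 9.99696540e-01 -2.46338156e-02 -5.46326466e-05]
 [-8.26873591e-05 -1.13785279e-03 -9.99999349e-01]]
```

The arm was still settling when that picture was taken. I'll take a fresh picture and track the points into it.

```bash
cat >> fit3.py <<'E'
print("---- tracked")
d=ctrl.get_image("wrist"); F.C["wrist"]=cam(d); cv2.imwrite("pics/j_wrist2.png",d["image"][:,:,::-1])
a=cv2.imread("pics/j_wrist.png",0); b=cv2.cvtColor(d["image"],cv2.COLOR_RGB2GRAY)
def track(l):
    p0=np.float32([[np.array(o[2])/5] for o in l]); p1,s,e=cv2.calcOpticalFlowPyrLK(a,b,p0,None,winSize=(11,11))
    print("flow",np.round((p1-p0)[:,0],1).tolist()); return [(n,P,tuple(x[0]*5)) for (n,P,_),x in zip(l,p1)]
F.fit(track(w),[.604,-.18,-.025],F.rigid())
print("tile far end"); F.fit(track(t[:2]),[.554,-.184,0],lambda p,P:F.rigid(.187-.019)([p[0],p[1],-.0246,p[2]],P))
print("tile far end,z fixed"); F.fit(track(t[:2]),[.554,-.184],lambda p,P:F.rigid(.187-.019)([p[0],p[1],-.0246],P))
o=ctrl.get_obs();print(o["t"],o["tool_pos"])
E
python3 fit3.py | sed -n '/tracked/,$p'
```

```text
---- tracked
flow [[2.0, 4.5], [0.4000000059604645, 5.599999904632568], [0.20000000298023224, 1.0], [-0.0, 2.5999999046325684], [1.100000023841858, 5.0], [1.100000023841858, 4.900000095367432], [1.7000000476837158, 5.099999904632568], [1.600000023841858, 5.900000095367432], [1.2999999523162842, 4.099999904632568]]
[ 0.605  -0.1812 -0.0324]
[[-0.0, -0.8], [0.7, -0.6], [0.6, 0.9], [-0.5, 0.1], [0.0, -0.5], [-0.9, -0.6], [0.7, 1.9], [-0.8, 0.2], [0.0, 0.1]]
tile far end
flow [[-0.20000000298023224, 0.800000011920929], [-0.10000000149011612, -0.10000000149011612]]
[ 0.5551 -0.1779  0.0021]
[[0.0, -0.4], [-0.0, 0.4]]
tile far end,z fixed
flow [[-0.20000000298023224, 0.800000011920929], [-0.10000000149011612, -0.10000000149011612]]
[ 0.5551 -0.1779]
[[0.3, -0.4], [-0.3, 0.4]]
6.2 [ 0.55342805 -0.18014359  0.18808117]
```

```bash
python3 - <<'E'
from h import *
Rj,T=tilerot(-.026,0); J=R.from_euler("z",-.026)
b=np.array([.6045,-.1817,0])+J.apply([-.045,-.0015,.015+.074+.010]); print(b); tgt(b,Rj)
E
```

```text
[ 0.55947621 -0.18202962  0.099     ]
off [-1.7  6.1 89.1] rot [0.     0.0009 0.0018]
```

```bash
python3 -m handwheel '[{"gripper":1,"offset":[-1.7,6,12],"rotation":[0,0,0]},{"gripper":1,"offset":[-1.7,6,30],"rotation":[0,0,0]},{"gripper":1,"offset":[-1.7,6,48],"rotation":[0,0,0]},{"gripper":1,"offset":[-1.7,6,66],"rotation":[0,0,0.0018]},{"gripper":1,"offset":[-1.7,6,79],"rotation":[0,0,0.0018]},{"gripper":1,"offset":[-1.7,6,86],"rotation":[0,0,0.0018]},{"gripper":1,"offset":[-1.7,6,89],"rotation":[0,0,0.0018]},{"gripper":1,"offset":[-1.7,6,89],"rotation":[0,0,0.0018]}]'
python3 -m handwheel '[{"gripper":1,"offset":[0,0,1],"rotation":[0,0,0]},{"gripper":1,"offset":[0,0,2],"rotation":[0,0,0]},{"gripper":1,"offset":[0,0,3],"rotation":[0,0,0]},{"gripper":1,"offset":[0,0,4],"rotation":[0,0,0]},{"gripper":1,"offset":[0,0,5],"rotation":[0,0,0]},{"gripper":1,"offset":[0,0,6],"rotation":[0,0,0]},{"gripper":1,"offset":[0,0,6],"rotation":[0,0,0]},{"gripper":1,"offset":[0,0,6],"rotation":[0,0,0]}]'
```

```text
t: 7.2
tool_pos: [0.5598, -0.183, 0.0988]
tool_rot: [-2.251, -2.191, 0.001]
contact_force: [0.7, 0.1, -3.4]
opening: 0.0093
grip_force: 60.6
t: 8.2
tool_pos: [0.5595, -0.1828, 0.0925]
tool_rot: [-2.251, -2.191, 0.002]
contact_force: [0.5, -0.9, -3.7]
opening: 0.0092
grip_force: 60.6
```

```bash
python3 -m handwheel '[{"gripper":1,"offset":[0,0,0.5],"rotation":[0,0,0]},{"gripper":1,"offset":[0,0,1],"rotation":[0,0,0]},{"gripper":1,"offset":[0,0,1.5],"rotation":[0,0,0]},{"gripper":1,"offset":[0,0,2],"rotation":[0,0,0]},{"gripper":1,"offset":[0,0,2.5],"rotation":[0,0,0]},{"gripper":1,"offset":[0,0,3],"rotation":[0,0,0]},{"gripper":1,"offset":[0,0,3],"rotation":[0,0,0]},{"gripper":1,"offset":[0,0,3],"rotation":[0,0,0]}]'
```

```text
t: 9.2
tool_pos: [0.5595, -0.1828, 0.0894]
tool_rot: [-2.251, -2.191, 0.002]
contact_force: [-0.7, 0.8, -3.7]
opening: 0.0093
grip_force: 60.6
```

```bash
python3 -m handwheel '[{"gripper":1,"offset":[0,0,0.4],"rotation":[0,0,0]},{"gripper":1,"offset":[0,0,0.8],"rotation":[0,0,0]},{"gripper":1,"offset":[0,0,1.2],"rotation":[0,0,0]},{"gripper":1,"offset":[0,0,1.6],"rotation":[0,0,0]},{"gripper":1,"offset":[0,0,2],"rotation":[0,0,0]},{"gripper":1,"offset":[0,0,2],"rotation":[0,0,0]},{"gripper":1,"offset":[0,0,2],"rotation":[0,0,0]},{"gripper":1,"offset":[0,0,2],"rotation":[0,0,0]}]'
```

```text
t: 10.2
tool_pos: [0.5595, -0.1828, 0.0874]
tool_rot: [-2.251, -2.191, 0.002]
contact_force: [0.4, 0.4, -3.6]
opening: 0.0093
grip_force: 60.6
```

```bash
python3 -m handwheel '[{"gripper":1,"offset":[0,0,0.3],"rotation":[0,0,0]},{"gripper":1,"offset":[0,0,0.6],"rotation":[0,0,0]},{"gripper":1,"offset":[0,0,0.9],"rotation":[0,0,0]},{"gripper":1,"offset":[0,0,1.2],"rotation":[0,0,0]},{"gripper":1,"offset":[0,0,1.5],"rotation":[0,0,0]},{"gripper":1,"offset":[0,0,1.5],"rotation":[0,0,0]},{"gripper":1,"offset":[0,0,1.5],"rotation":[0,0,0]},{"gripper":1,"offset":[0,0,1.5],"rotation":[0,0,0]}]'
```

```text
t: 11.2
tool_pos: [0.5595, -0.1828, 0.086]
tool_rot: [-2.251, -2.191, 0.002]
contact_force: [0.1, -0.2, -3.3]
opening: 0.0093
grip_force: 60.6
```

```bash
python3 -m handwheel '[{"gripper":1,"offset":[0,0,0.3],"rotation":[0,0,0]},{"gripper":1,"offset":[0,0,0.6],"rotation":[0,0,0]},{"gripper":1,"offset":[0,0,0.9],"rotation":[0,0,0]},{"gripper":1,"offset":[0,0,1.2],"rotation":[0,0,0]},{"gripper":1,"offset":[0,0,1.2],"rotation":[0,0,0]},{"gripper":1,"offset":[0,0,1.2],"rotation":[0,0,0]},{"gripper":1,"offset":[0,0,1.2],"rotation":[0,0,0]},{"gripper":1,"offset":[0,0,1.2],"rotation":[0,0,0]}]'
```

```text
t: 12.2
tool_pos: [0.5596, -0.1829, 0.0849]
tool_rot: [-2.251, -2.191, 0.002]
contact_force: [-0.1, -0.0, 0.1]
opening: 0.0094
grip_force: 61.0
```

```bash
python3 -m handwheel '[{"gripper":1,"offset":[0,0,0.2],"rotation":[0,0,0]},{"gripper":1,"offset":[0,0,0.4],"rotation":[0,0,0]},{"gripper":1,"offset":[0,0,0.4],"rotation":[0,0,0]},{"gripper":1,"offset":[0,0,0.4],"rotation":[0,0,0]},{"gripper":1,"offset":[0,0,0.4],"rotation":[0,0,0]},{"gripper":1,"offset":[0,0,0.4],"rotation":[0,0,0]},{"gripper":1,"offset":[0,0,0.4],"rotation":[0,0,0]},{"gripper":1,"offset":[0,0,0.4],"rotation":[0,0,0]}]'
python3 - <<'E'
from h import *
o=ctrl.get_obs(); M=R.from_rotvec(o["tool_rot"]).as_matrix(); print(np.round(M,4).tolist(), o["wrist_torque"])
J=R.from_euler("z",-.026); print(J.inv().apply(o["tool_pos"]-np.array([.6045,-.1817,0])))
a=[]
for n in("scene","side"):
    d=ctrl.get_image(n)["image"]; a.append(cv2.resize(d[130:250,150:310,::-1] if n=="scene" else d[150:270,186:346,::-1],(400,300),interpolation=cv2.INTER_CUBIC))
d=ctrl.get_image("wrist")["image"][:,:,::-1]
cv2.imwrite("pics/stand.png",np.hstack(a))
E
```

```text
t: 13.2
tool_pos: [0.5597, -0.1831, 0.0848]
tool_rot: [2.251, 2.191, -0.002]
contact_force: [-1.9, -1.5, 4.9]
opening: 0.0094
grip_force: 61.8
[[0.027, 0.9996, -0.0007], [0.9996, -0.027, -0.0009], [-0.001, -0.0007, -1.0]] [0.03111832 0.47866207 0.10390286]
[-0.04470465 -0.00258138  0.08481441]
```

Standing on the bed, 28 mm short of the nose. Now I push it along.

```bash
python3 -m handwheel '[{"gripper":1,"offset":[0,2,0],"rotation":[0,0,0]},{"gripper":1,"offset":[0,5,0],"rotation":[0,0,0]},{"gripper":1,"offset":[0,8,0],"rotation":[0,0,0]},{"gripper":1,"offset":[0,11,0],"rotation":[0,0,0]},{"gripper":1,"offset":[0,14,0],"rotation":[0,0,0]},{"gripper":1,"offset":[0,17,0],"rotation":[0,0,0]},{"gripper":1,"offset":[0,20,0],"rotation":[0,0,0]},{"gripper":1,"offset":[0,22,0],"rotation":[0,0,0]}]' 80
python3 -m handwheel '[{"gripper":1,"offset":[0,1.5,0],"rotation":[0,0,0]},{"gripper":1,"offset":[0,3,0],"rotation":[0,0,0]},{"gripper":1,"offset":[0,4.5,0],"rotation":[0,0,0]},{"gripper":1,"offset":[0,6,0],"rotation":[0,0,0]},{"gripper":1,"offset":[0,7.5,0],"rotation":[0,0,0]},{"gripper":1,"offset":[0,9,0],"rotation":[0,0,0]},{"gripper":1,"offset":[0,10,0],"rotation":[0,0,0]},{"gripper":1,"offset":[0,10,0],"rotation":[0,0,0]}]'
```

```text
t: 14.35
tool_pos: [0.5809, -0.1829, 0.0847]
tool_rot: [-2.249, -2.189, 0.003]
contact_force: [-5.0, -0.5, 7.9]
opening: 0.0092
grip_force: 78.8
t: 15.35
tool_pos: [0.5894, -0.1831, 0.0847]
tool_rot: [-2.246, -2.187, 0.007]
contact_force: [-10.6, 0.4, 12.2]
opening: 0.0087
grip_force: 79.3
```

```bash
cat > st.py <<'E'
from h import *
o=ctrl.get_obs(); M=R.from_rotvec(o["tool_rot"]).as_matrix(); J=R.from_euler("z",-.026)
print("jig xyz mm",np.round(1000*J.inv().apply(o["tool_pos"]-np.array([.6045,-.1817,0])),1),"tool z in jig",np.round(J.inv().apply(M[:,2]),4),"yaw",np.arctan2(M[1,1],M[0,1]).round(4),"F",np.round(J.inv().apply(o["contact_force"]),1),"M",np.round(J.inv().apply(o["wrist_torque"]),2))
E
python3 st.py
python3 -m handwheel '[{"gripper":1,"offset":[0,1,-0.1],"rotation":[0,0,0]},{"gripper":1,"offset":[0,2,-0.2],"rotation":[0,0,0]},{"gripper":1,"offset":[0,3,-0.3],"rotation":[0,0,0]},{"gripper":1,"offset":[0,3.5,-0.3],"rotation":[0,0,0]},{"gripper":1,"offset":[0,4,-0.3],"rotation":[0,0,0]},{"gripper":1,"offset":[0,4,-0.3],"rotation":[0,0,0]},{"gripper":1,"offset":[0,4,-0.3],"rotation":[0,0,0]},{"gripper":1,"offset":[0,4,-0.3],"rotation":[0,0,0]}]'; python3 st.py
```

```text
jig xyz mm [-15.1  -1.8  84.7] tool z in jig [-0.0078  0.0013 -1.    ] yaw -0.0266 F [-10.6   0.1  12.2] M [0.55 2.16 0.15]
t: 16.35
tool_pos: [0.5928, -0.1832, 0.0847]
tool_rot: [-2.245, -2.186, 0.009]
contact_force: [-11.3, -0.0, 11.1]
opening: 0.0089
grip_force: 79.4
jig xyz mm [-11.7  -1.8  84.7] tool z in jig [-0.0092  0.0014 -1.    ] yaw -0.0266 F [-11.3  -0.3  11.1] M [0.53 2.43 0.14]
```

```bash
python3 -m handwheel '[{"gripper":1,"offset":[0,0,-0.2],"rotation":[-0.004,0,0]},{"gripper":1,"offset":[0,0.5,-0.4],"rotation":[-0.008,0,0]},{"gripper":1,"offset":[0,1,-0.5],"rotation":[-0.012,0,0]},{"gripper":1,"offset":[0,2,-0.5],"rotation":[-0.012,0,0]},{"gripper":1,"offset":[0,3,-0.5],"rotation":[-0.012,0,0]},{"gripper":1,"offset":[0,3,-0.5],"rotation":[-0.012,0,0]},{"gripper":1,"offset":[0,3,-0.5],"rotation":[-0.012,0,0]},{"gripper":1,"offset":[0,3,-0.5],"rotation":[-0.012,0,0]}]'; python3 st.py
```

```text
t: 17.35
tool_pos: [0.5952, -0.1832, 0.0847]
tool_rot: [-2.251, -2.192, -0.003]
contact_force: [-10.8, -1.0, 11.0]
opening: 0.0092
grip_force: 79.3
jig xyz mm [-9.3 -1.8 84.7] tool z in jig [ 0.0014  0.0016 -1.    ] yaw -0.0266 F [-10.7  -1.3  11. ] M [0.48 2.64 0.17]
```

```bash
python3 -m handwheel '[{"gripper":1,"offset":[0,0.5,-0.2],"rotation":[0,0,0]},{"gripper":1,"offset":[0,1,-0.4],"rotation":[0,0,0]},{"gripper":1,"offset":[0,1.5,-0.5],"rotation":[0,0,0]},{"gripper":1,"offset":[0,2,-0.5],"rotation":[0,0,0]},{"gripper":1,"offset":[0,2.5,-0.5],"rotation":[0,0,0]},{"gripper":1,"offset":[0,3,-0.5],"rotation":[0,0,0]},{"gripper":1,"offset":[0,3,-0.5],"rotation":[0,0,0]},{"gripper":1,"offset":[0,3,-0.5],"rotation":[0,0,0]}]'; python3 st.py
```

```text
t: 18.35
tool_pos: [0.5976, -0.1833, 0.0846]
tool_rot: [-2.25, -2.191, -0.002]
contact_force: [-13.1, -0.4, 9.7]
opening: 0.0089
grip_force: 79.3
jig xyz mm [-6.9 -1.8 84.6] tool z in jig [-1.0e-04  1.7e-03 -1.0e+00] yaw -0.0266 F [-13.1  -0.7   9.7] M [0.39 2.7  0.17]
```

```bash
python3 -m handwheel '[{"gripper":1,"offset":[0,0.5,-0.2],"rotation":[-0.001,0,0]},{"gripper":1,"offset":[0,1,-0.3],"rotation":[-0.002,0,0]},{"gripper":1,"offset":[0,1.5,-0.4],"rotation":[-0.002,0,0]},{"gripper":1,"offset":[0,2,-0.4],"rotation":[-0.002,0,0]},{"gripper":1,"offset":[0,2.5,-0.4],"rotation":[-0.002,0,0]},{"gripper":1,"offset":[0,2.5,-0.4],"rotation":[-0.002,0,0]},{"gripper":1,"offset":[0,2.5,-0.4],"rotation":[-0.002,0,0]},{"gripper":1,"offset":[0,2.5,-0.4],"rotation":[-0.002,0,0]}]'; python3 st.py
```

```text
t: 19.35
tool_pos: [0.5982, -0.1833, 0.0847]
tool_rot: [-2.249, -2.188, 0.001]
contact_force: [-20.0, -0.6, 13.6]
opening: 0.0094
grip_force: 79.9
jig xyz mm [-6.3 -1.8 84.7] tool z in jig [-0.0031  0.0023 -1.    ] yaw -0.0273 F [-20.   -1.1  13.6] M [ 0.35  3.69 -0.06]
```

```bash
python3 -m handwheel '[{"gripper":1,"offset":[0,0,-0.2],"rotation":[-0.002,0,0]},{"gripper":1,"offset":[0,0.3,-0.4],"rotation":[-0.004,0,0]},{"gripper":1,"offset":[0,0.6,-0.6],"rotation":[-0.006,0,0]},{"gripper":1,"offset":[0,0.8,-0.6],"rotation":[-0.008,0,0]},{"gripper":1,"offset":[0,0.8,-0.6],"rotation":[-0.01,0,0]},{"gripper":1,"offset":[0,0.8,-0.6],"rotation":[-0.01,0,0]},{"gripper":1,"offset":[0,0.8,-0.6],"rotation":[-0.01,0,0]},{"gripper":1,"offset":[0,0.8,-0.6],"rotation":[-0.01,0,0]}]'; python3 st.py
```

```text
t: 20.35
tool_pos: [0.5983, -0.1833, 0.0847]
tool_rot: [2.25, 2.189, 0.008]
contact_force: [-19.7, -0.8, 11.8]
opening: 0.0089
grip_force: 79.5
jig xyz mm [-6.1 -1.7 84.7] tool z in jig [ 0.0052  0.0025 -1.    ] yaw -0.0274 F [-19.7  -1.3  11.8] M [ 0.34  3.88 -0.15]
```

```bash
python3 -m handwheel '[{"gripper":1,"offset":[0,0.2,-0.2],"rotation":[-0.002,0,0]},{"gripper":1,"offset":[0,0.4,-0.3],"rotation":[-0.004,0,0]},{"gripper":1,"offset":[0,0.6,-0.3],"rotation":[-0.006,0,0]},{"gripper":1,"offset":[0,0.6,-0.3],"rotation":[-0.008,0,0]},{"gripper":1,"offset":[0,0.6,-0.3],"rotation":[-0.01,0,0]},{"gripper":1,"offset":[0,0.6,-0.3],"rotation":[-0.01,0,0]},{"gripper":1,"offset":[0,0.6,-0.3],"rotation":[-0.01,0,0]},{"gripper":1,"offset":[0,0.6,-0.3],"rotation":[-0.01,0,0]}]'; python3 st.py
python3 - <<'E'
from h import *
a=[]
for n,b in(("scene",(145,130)),("side",(220,170))):
    d=ctrl.get_image(n)["image"][:,:,::-1]; w=100; x,y=b if n=="side" else (160,155)
    a.append(cv2.resize(d[y:y+110,x:x+w],(400,440),interpolation=cv2.INTER_CUBIC))
cv2.imwrite("pics/home.png",np.hstack(a))
E
```

```text
t: 21.35
tool_pos: [0.5983, -0.1833, 0.0847]
tool_rot: [2.246, 2.186, 0.017]
contact_force: [-19.6, -0.9, 12.5]
opening: 0.0091
grip_force: 79.7
jig xyz mm [-6.1 -1.7 84.7] tool z in jig [ 0.0133  0.0025 -0.9999] yaw -0.0271 F [-19.5  -1.4  12.5] M [ 0.25  4.52 -0.09]
```

View pics/home.png

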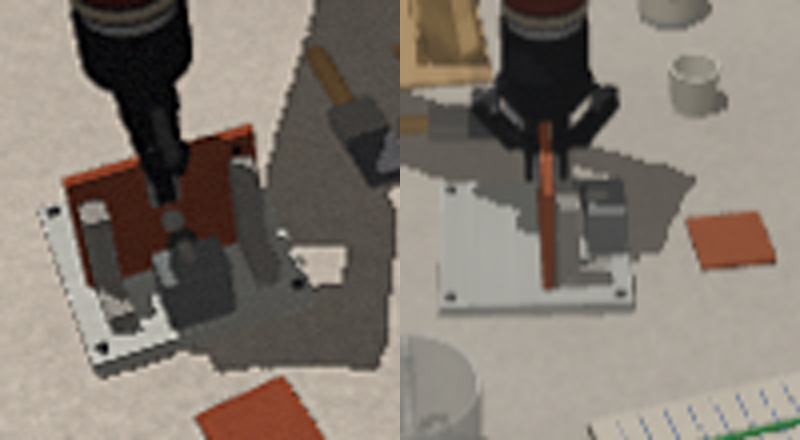

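The picture shows the tile standing across both posts: left post at (95,210), right at (245,165), plunger pushed in. The moment readings say the last tilt moved the contact to the bottom edge. I'll take part of it back, firm up the push and even out the load between the posts.

```bash
python3 -m handwheel '[{"gripper":1,"offset":[0,0.5,-0.1],"rotation":[0.002,0,0.001]},{"gripper":1,"offset":[0,1,-0.2],"rotation":[0.004,0,0.002]},{"gripper":1,"offset":[0,1.5,-0.3],"rotation":[0.005,0,0.003]},{"gripper":1,"offset":[0,2,-0.3],"rotation":[0.005,0,0.003]},{"gripper":1,"offset":[0,2.5,-0.3],"rotation":[0.005,0,0.003]},{"gripper":1,"offset":[0,3,-0.3],"rotation":[0.005,0,0.003]},{"gripper":1,"offset":[0,3,-0.3],"rotation":[0.005,0,0.003]},{"gripper":1,"offset":[0,3,-0.3],"rotation":[0.005,0,0.003]}]' 100; python3 st.py
```

```text
t: 22.45
tool_pos: [0.5984, -0.1832, 0.0847]
tool_rot: [-2.253, -2.187, -0.004]
contact_force: [-33.8, 0.7, 18.3]
opening: 0.0087
grip_force: 99.4
jig xyz mm [-6.1 -1.7 84.7] tool z in jig [ 9.e-04  3.e-03 -1.e+00] yaw -0.0297 F [-33.8  -0.1  18.3] M [ 0.19  5.59 -0.04]
```

```bash
python3 -m handwheel '[{"gripper":1,"offset":[0,-0.2,-0.2],"rotation":[-0.003,0,0]},{"gripper":1,"offset":[0,-0.5,-0.4],"rotation":[-0.006,0,0]},{"gripper":1,"offset":[0,-0.8,-0.6],"rotation":[-0.009,0,0]},{"gripper":1,"offset":[0,-0.8,-0.6],"rotation":[-0.012,0,0]},{"gripper":1,"offset":[0,-0.8,-0.6],"rotation":[-0.012,0,0]},{"gripper":1,"offset":[0,-0.8,-0.6],"rotation":[-0.012,0,0]},{"gripper":1,"offset":[0,-0.8,-0.6],"rotation":[-0.012,0,0]},{"gripper":1,"offset":[0,-0.8,-0.6],"rotation":[-0.012,0,0]}]'; python3 st.py
```

```text
t: 23.45
tool_pos: [0.5986, -0.1833, 0.0848]
tool_rot: [2.248, 2.182, 0.02]
contact_force: [-24.0, -1.4, 14.0]
opening: 0.009
grip_force: 98.5
jig xyz mm [-5.8 -1.7 84.8] tool z in jig [ 0.0152  0.0028 -0.9999] yaw -0.0297 F [-24.   -2.1  14. ] M [ 0.21  5.47 -0.03]
```

```bash
python3 -m handwheel '[{"gripper":1,"offset":[0,0.2,-0.1],"rotation":[0.002,0,0]},{"gripper":1,"offset":[0,0.4,-0.2],"rotation":[0.004,0,0]},{"gripper":1,"offset":[0,0.6,-0.2],"rotation":[0.006,0,0]},{"gripper":1,"offset":[0,0.8,-0.2],"rotation":[0.006,0,0]},{"gripper":1,"offset":[0,0.8,-0.2],"rotation":[0.006,0,0]},{"gripper":1,"offset":[0,0.8,-0.2],"rotation":[0.006,0,0]},{"gripper":1,"offset":[0,0.8,-0.2],"rotation":[0.006,0,0]},{"gripper":1,"offset":[0,0.8,-0.2],"rotation":[0.006,0,0]}]'; python3 st.py
```

```text
t: 24.45
tool_pos: [0.5985, -0.1832, 0.0847]
tool_rot: [2.252, 2.186, 0.011]
contact_force: [-28.9, -1.9, 14.5]
opening: 0.0086
grip_force: 99.0
jig xyz mm [-6.  -1.7 84.7] tool z in jig [ 0.0072  0.0031 -1.    ] yaw -0.0298 F [-28.9  -2.6  14.5] M [ 0.17  5.47 -0.01]
```

```bash
python3 -m handwheel '[{"gripper":1,"offset":[0,0,0],"rotation":[-0.001,0,0]},{"gripper":1,"offset":[0,0,0],"rotation":[-0.003,0,0]},{"gripper":1,"offset":[0,0,0],"rotation":[-0.003,0,0]},{"gripper":1,"offset":[0,0,0],"rotation":[-0.003,0,0]},{"gripper":1,"offset":[0,0,0],"rotation":[-0.003,0,0]},{"gripper":1,"offset":[0,0,0],"rotation":[-0.003,0,0]},{"gripper":1,"offset":[0,0,0],"rotation":[-0.003,0,0]},{"gripper":1,"offset":[0,0,0],"rotation":[-0.003,0,0]}]'; python3 st.py
```

```text
t: 25.45
tool_pos: [0.5986, -0.1832, 0.0847]
tool_rot: [2.25, 2.185, 0.015]
contact_force: [-28.1, -1.0, 15.1]
opening: 0.0088
grip_force: 98.7
jig xyz mm [-5.9 -1.7 84.7] tool z in jig [ 0.0102  0.0031 -0.9999] yaw -0.0297 F [-28.   -1.8  15.1] M [ 0.15  5.61 -0.  ]
```

```bash
python3 -c "
from station import ctrl
print(ctrl.finish_job())"
```

```text
the job is handed in; nothing more can be done
None
```

The job is handed in at about 25 s: the tile stands on the jig bed, gripped at about 99 N and pressed against both stop posts with about 28 N, though full flatness is inferred from force and moment readings because the cameras cannot resolve it.

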